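# Draw the sanding table's leaf tight with its cam lock

### The arm

A 6-joint arm with a two-finger parallel gripper is mounted at the origin on the work surface. World frame = base frame: x ahead of the robot, y to its left, z up, the work surface at z = 0. Lengths are in mm, angles in rad, forces in N, time in s.
With the tool pointing down it reaches from about 400 to 925 mm from the base axis. Payload 12.5 kg.
Tool frame: the origin (TCP) lies midway between the tips of the shut fingers; the grasp point (between the pads) lies 19 mm behind it; y points along the fingers, x is the direction in which the jaws open and shut, and the axes are right-handed (so a half turn about y gives the same grasp; the last joint's range is limited). The gripper opens to 95 mm and grips with 3 to 60 N. Pads are 20 mm wide; open, the fingers measure 119 mm over their backs; the gripper's body (75 mm by 180 mm) begins 59 mm behind the grasp point.
Start: joints at [1.201, 0.491, 1.559, -0, 1.092, -0.106], TCP at [162.952, 603.402, 214.661] pointing down, gripper open.
Joint ranges: [-3.1, 3.1], [-0.84, 2.19], [0.05, 2.79], [-1.13, 4.28], [0.06, 2.93], [-2.69, 2.69]. Speed limits (rad/s): [2.22, 2.22, 2.79, 3.14, 3.14, 3.14].

### API

Orientations are given as [roll, pitch, yaw] about the fixed x, y, z axes, in that order (R = Rz(yaw) Ry(pitch) Rx(roll)).
In Python, from cell import env, vision, job gives the robot as it stands.
- The arm moves only by the shell command python3 -m crank 'ROWS' [OPENING]. ROWS is JSON, a list of rows, each a list of 6 numbers: the shift along the tool's x, y, z in mm, then the turn, a rotation vector about the tool's x, y, z in degrees. In form: [[x, y, z, rx, ry, rz], ...]. A call has 1 to 5 rows; each row is the pose to reach, as a shift and turn from the pose measured when the call began, along the tool's axes at that moment; what a row does not reach only later rows make up. A row lasts 1/10 s, in which the tool goes at most 50 mm and 8.59 degrees, less where a joint would pass 70% of its speed; a pose out of reach is approached as far as the arm can. A call with a gripper value outside its range is refused whole. OPENING is the opening, from 0 (shut) to 1 (fully open), set as the call begins (- or left out, the last holds). The fingers move at their own pace and stop on an object; the grip force is fixed at half the most. Time passes only in rows, so rows that repeat a pose let the fingers close. It gives the time, the measured TCP pose, the force and the opening at its end, in the units of the state.
- env.state(): the state, without advancing time (a new reading comes with each control period).
- vision.read_camera(name): name is "side" or "top"; returns (picture, depth): 400x640x3 uint8, blue, green, red; 400x640 float32, mm along the optical axis (not along the pixel's ray), 0 where there is no reading.
- vision.calibration(name): a dict with "vertical_fov" (degrees; the focal length in pixels is half the picture's height over the tangent of half this angle, whatever the lens; pixels are square), "cx", "cy" (the principal point, pixels), "pose" (4x4, takes a point from camera to world coordinates). Camera axes: x right, y down, z forward; pixel columns grow to the right and rows downward; lengths in mm; the calibration is good to about 2 mm. A picture is of the moment at which its call begins. calibration takes no time and is no camera call.
- job.job_done(): hands the job in, once; it reports no verdict.
The state is a dict: "t": time; "joints": joint angles; "qvel": joint speeds; "tau": joint torques, N m; "eef_pos": TCP position; "tcp_rot": TCP orientation; "ft_force": force on the tool from outside, world axes, zero at the start; "moment": the same for the moment, N m; "opening": opening from 0.0 (shut) to 1.0 (fully open).
Only numpy, scipy, OpenCV 4.12 (cv2) and the standard library are available. Lean on these libraries where they do the work, as an engineer would, in place of code of your own. Each camera call takes 0.05 s, during which the arm holds its last target.

### The job

Slide the loose extension leaf up to the fixed half of the sanding table so that the pin of its draw bolt stands inside the mouth of the yellow cam hook, then turn the cam by its lever clockwise, about half a turn, until the hook has drawn the leaf snugly against the rubber edge pad. Stop when it feels firm: a properly tight joint presses on the rubber with about 14 N (8 to 20 N is right, and it must never be squeezed beyond 28 N). Then let go, and leave the other things on the bench where they are.

Things in the scene. Friction and masses are not known exactly. Their poses are not given: they have to be found in the camera images.
- station: Sanding table fixed to the bench: plywood bed 470 x 176 x 12 mm; at +x the brown fixed half (x 26 to 250 mm, top 30 mm above the bench) with the cam lock; at -x two aluminium guides (tops 32 mm up), the leaf slides between them with 1 mm play each side. Origin: underside, 100 mm to the -x side of the cam's axis. x axis: the way the leaf slides in; z up.
- leaf: Loose extension leaf, pale wood 160 x 130 x 18 mm, 0.4 to 0.65 kg, lying on the bed; origin under its centre, axes as the station's. On top a dark push knob and a flat steel draw bolt (16 mm wide, its top 37 mm above the bench) that reaches over the fixed half and ends in an upright pin. It starts 10 to 35 mm short of the rubber pad.
- leaf_knob (a point): Point on the axis of the leaf's dark wooden push knob, 52 mm above the bench. The knob is 30 x 30 mm (sides along the leaf's x and y), from 30 to 64 mm above the bench, and 10 mm behind the leaf's origin.
- bolt_pin (a point): Axis of the upright steel pin at the end of the draw bolt, 46 mm above the bench; pin 10 mm in diameter, its top 52 mm above the bench. It moves with the leaf on the line through the cam's axis.
- cam_axis (a point): Point on the cam's vertical turning axis, 46 mm above the bench. The hook can catch the pin when the pin's axis is less than 30.5 mm from this axis; the leaf meets the rubber with the pin somewhere between 21 and 26 mm from it.
- cam_handle (a point): Point in the cam's black lever, 60 mm from the cam's axis and 83 mm above the bench. The lever is a flat bar 12 mm thick, from 62 to 90 mm above the bench, reaching 78 mm from the axis, its last 16 mm red. x axis: along the lever, outwards; it turns with it. Below it the yellow hook reaches 45 mm from the axis, top 52 mm above the bench; a cap disc 36 mm across tops out at 59 mm.
- cam (a joint): Cam angle (rad), clockwise from above positive; 0: lever along the station's +x, mouth to the leaf. Starts at -0.2 to 0.2, range -0.3 to 4.2, stays where left. Hook passes behind the pin at 0.7, then draws it 4 mm/rad from 32 mm off the axis; rubber met at 2.1 to 3.5. Turning takes 0.06 N m free, about 0.3 with 14 N on the rubber: fingers pushing slowly at 60 mm feel 1 to 2 N, then about 9 N.
- edge: Black rubber edge pad (36 mm wide, 12 mm high) in its holder on the front of the fixed half, facing the leaf; origin on the bed at the middle of the nominal rubber face, axes as the station's. How far the rubber really stands out differs by up to 2.5 mm either way and is not in this reading; it gives 1 mm per 12 N.
- sanding_block: Cork sanding block 70 x 45 x 30 mm lying on the fixed half beyond the cam; leave alone. Origin under its centre.
- glue: Yellow glue bottle, 56 mm wide, 160 mm tall; leave alone. Origin under its centre.
- sander: Blue and black disc sander, 124 mm wide, 130 mm tall; leave alone. Origin under its centre.
- hammer: Hammer lying on the bench; leave alone.
- screw_cup: Steel cup, 72 mm wide, 60 mm high; leave alone. Origin under its centre.
- offcut: Wood offcut 160 x 60 x 22 mm; leave alone. Origin under its centre.
- driver: Screwdriver lying on the bench; leave alone.

How it is judged:
By the outcome, as a careful person would: the job done as asked, in the order asked, and still so for the second after the job is handed in, with the robot touching nothing.
It also fails if it takes over 61 s, if anything falls off the work surface, if the arm or the gripper's body presses on something with over 40 N, if the wrist force passes 120 N, or if a joint passes its speed limit or range.

## Working session

There is one attempt and no reset: what is moved stays moved. The work goes in short steps, Python scripts to look and compute and a shell command to move; the robot and the scene stay as the last step left them, time stands still between calls to the robot, and variables do not carry over. Pictures are saved under pics/ and viewed, and the job is handed in when it is done.

```bash
ls; mkdir -p pics; cat > h.py <<'E'
import numpy as np,cv2
from cell import env,vision,job
def cap(n,tag):
    p,d=vision.read_camera(n); cv2.imwrite(f'pics/{tag}.png',p); np.savez(f'pics/{tag}.npz',p=p,d=d); return p,d
def K(n):
    c=vision.calibration(n); f=200/np.tan(np.radians(c['vertical_fov'])/2); return f,c['cx'],c['cy'],np.array(c['pose'])
def ray(n,u,v,z):
    f,cx,cy,P=K(n); d=P[:3,:3]@np.array([(u-cx)/f,(v-cy)/f,1]); o=P[:3,3]; return o+d*(z-o[2])/d[2]
def dep(n,u,v,d):
    f,cx,cy,P=K(n); return P[:3,:3]@(np.array([(u-cx)/f,(v-cy)/f,1])*d)+P[:3,3]
E
python3 - <<'E'
from h import *
for n in('side','top'):
    cap(n,n+'0'); print(n,vision.calibration(n))
print(env.state())
E
```

```text
pics
side {'vertical_fov': 57.48365268823337, 'cx': 324.905166978821, 'cy': 205.30751208334632, 'pose': array([[ 7.24661019e-01, -3.70192845e-01,  5.81226001e-01,
        -1.04470324e+02],
       [-6.89083537e-01, -3.96017007e-01,  6.06905602e-01,
        -6.61349029e+02],
       [ 5.50326980e-03, -8.40314100e-01, -5.42071883e-01,
         6.35502846e+02],
       [ 0.00000000e+00,  0.00000000e+00,  0.00000000e+00,
         1.00000000e+00]])}
top {'vertical_fov': 52.666357105522515, 'cx': 326.08619938369213, 'cy': 197.63829167079962, 'pose': array([[ 9.08812631e-04, -9.89999633e-01,  1.41067007e-01,
         3.33760715e+02],
       [-9.99953637e-01,  4.52635167e-04,  9.61868530e-03,
        -1.87512492e+01],
       [-9.58634680e-03, -1.41069208e-01, -9.89953322e-01,
         1.29188095e+03],
       [ 0.00000000e+00,  0.00000000e+00,  0.00000000e+00,
         1.00000000e+00]])}
{'t': 0.1, 'joints': array([ 1.20140254e+00,  4.91502361e-01,  1.55938164e+00, -2.59328401e-05,
        1.09169581e+00, -1.05594318e-01]), 'qvel': array([-1.29651802e-03, -9.49415419e-04, -3.52909466e-03, -9.08206453e-05,
       -1.13003090e-03, -4.61924927e-04]), 'tau': array([ 3.17433653e-03, -6.13623905e+01, -2.58603877e+01,  6.94504939e-02,
        4.70300729e-02, -2.81527105e-05]), 'eef_pos': array([162.87318585, 603.1863774 , 214.12063318]), 'tcp_rot': array([-1.57071515e+00,  9.84090076e-04,  1.30700887e+00]), 'ft_force': array([ 0.83334414, -0.43659584, -0.29859457]), 'moment': array([0.00248796, 0.03240811, 0.05319655]), 'opening': 1.0001407310856194}
```

View pics/top0.png

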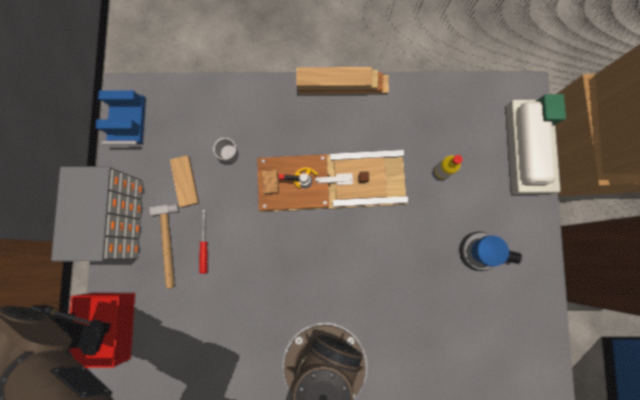

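View pics/side0.png

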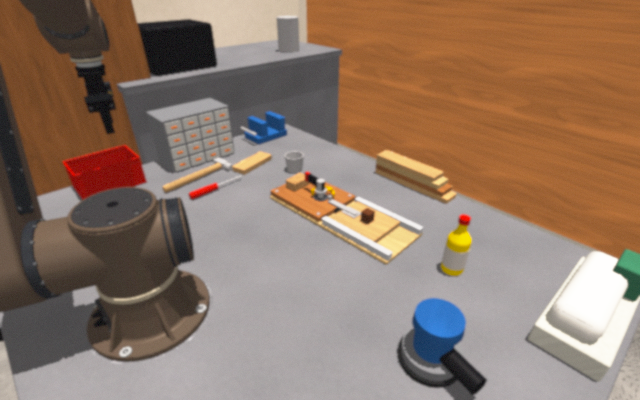

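The top view shows the station at about (257–407, 150–210), with its +x pointing left in the image (world +y). The knob is near (364,177), the cam near (304,178) and the red lever tip near (281,177). I'll zoom in next.

```bash
python3 - <<'E'
from h import *
p=cv2.imread('pics/top0.png')[140:220,250:415]; cv2.imwrite('pics/topz.png',cv2.resize(p,None,fx=4.8,fy=4.8,interpolation=cv2.INTER_NEAREST))
p=cv2.imread('pics/side0.png')[165:262,265:425]; cv2.imwrite('pics/sidez.png',cv2.resize(p,None,fx=5,fy=5,interpolation=cv2.INTER_NEAREST))
E
```

```text
(no output)
```

View pics/topz.png

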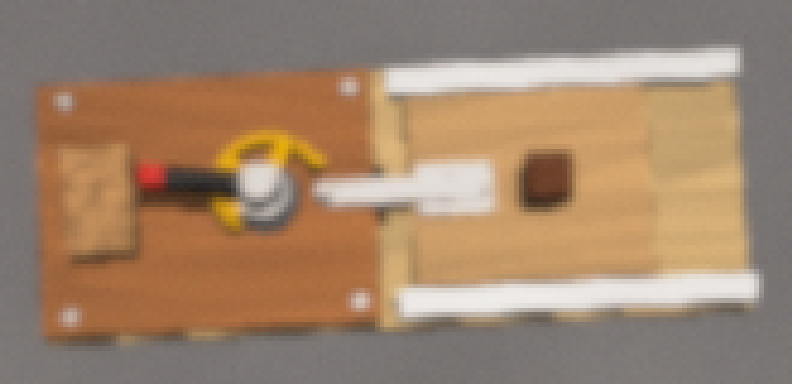

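View pics/sidez.png

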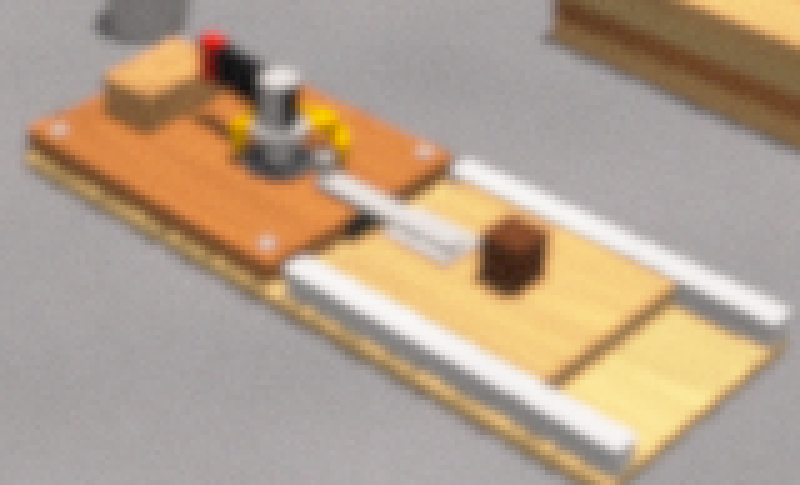

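```bash
python3 - <<'E'
from h import *
p=cv2.imread('pics/top0.png'); d=np.load('pics/top0.npz')['d']
hsv=cv2.cvtColor(p,cv2.COLOR_BGR2HSV)
z=lambda X,Y,h:ray('top',X/4.8+249.6,Y/4.8+139.6,h)
c=[z(37,86,30),z(375,70,30),z(388,328,30),z(47,340,30)]
for a in c: print(a.round(1))
s=[z(64,101,31),z(349,87,31),z(360,300,31),z(70,317,31)]
for a in s: print('screw',a.round(1))
ax=lambda a,b:np.degrees(np.arctan2(*(a-b)[[1,0]]))
print('axis angs',ax(c[0],c[1]),ax(c[3],c[2]),ax(s[0],s[1]),ax(s[3],s[2]),'len',np.linalg.norm(c[0]-c[1]),np.linalg.norm(c[1]-c[2]))
print('guides',z(388,80,32).round(1),z(740,61,32).round(1),z(400,303,32).round(1),z(758,287,32).round(1),ax(z(388,80,32),z(740,61,32)),ax(z(400,303,32),z(758,287,32)))
print('knob',z(547,175,64),'cap',z(270,195,59),'hubtop',z(262,182,90),'red tip',z(140,177,90),'boltend',z(315,190,37),'boltmid wide end',z(493,186,37))
def blob(m,name,h):
    m=m.astype(np.uint8); n,l,st,ce=cv2.connectedComponentsWithStats(m)
    for i in range(1,n):
        x,y=ce[i]
        if 255<x<410 and 145<y<215 and st[i,4]>5: print(name,st[i],ce[i].round(1),ray('top',x,y,h).round(1), np.median(d[l==i]), dep('top',x,y,np.median(d[l==i])).round(1))
H,S,V=cv2.split(hsv)
blob(((H<6)|(H>174))&(S>170)&(V>120),'red',90)
blob((V<110)&(H<15)&(S>80),'darkbrown',64)
blob((H>22)&(H<35)&(S>190),'yellow',52)
blob((V<60)&(S<90),'black',90)
E
```

```text
[643.6 214.1  30. ]
[654.2 -11.6  30. ]
[480.9 -20.2  30. ]
[473.  203.3  30. ]
screw [633.1 195.6  31. ]
screw [642.3   5.7  31. ]
screw [499.3  -1.8  31. ]
screw [488.1 188.3  31. ]
axis angs 92.69289616770918 92.01654352403592 92.79889673858267 93.3634369369869 len 225.94535699913573 173.51237275673435
guides [646.8 -20.3  32. ] [ 659.5 -254.6   32. ] [497.1 -28.   32. ] [ 507.6 -262.3   32. ] 93.08283538946267 92.56120920674203
knob [ 576.04112588 -122.56471629   64.        ] cap [564.04558545  56.06522524  59.        ] hubtop [566.5935436   59.29923716  90.        ] red tip [569.87817109 136.39898369  90.        ] boltend [571.47257866  27.80090691  37.        ] boltmid wide end [574.04082442 -89.27739067  37.        ]
red [278 174   6   5  27] [280.6 176.1] [571.1 130.9  90. ] 1225.5378 [571.3 131.   89.2]
darkbrown [285 175   7   2   8] [287.6 175.1] [579.2 112.4  64. ] 1225.9669 [574.2 109.7  89. ]
darkbrown [359 174   9   9  59] [362.3 178.2] [ 569.3 -118.7   64. ] 1249.8276 [ 569.7 -118.8   62. ]
darkbrown [279 178  15   5  50] [285.9 180.2] [563.1 117.6  64. ] 1281.3717 [569.  121.1  32.4]
black [285 177  13   3  24] [291.5 177.9] [565.5  97.8  90. ] 1225.6265 [565.9  98.   88. ]
```

```bash
python3 - <<'E'
from h import *
z=lambda X,Y,h:ray('side',X/5+264.6,Y/5+164.6,h).round(1)
print('knobtop',z(513,231,64),'pin?',z(322,155,52),'hub',z(280,76,90),'redtip',z(212,40,90))
p=cv2.imread('pics/side0.png')[180:225,300:380]; cv2.imwrite('pics/sidezz.png',cv2.resize(p,None,fx=10,fy=10,interpolation=cv2.INTER_CUBIC))
D=np.load('pics/top0.npz')['d']
c=np.array([565.5,58.7]); e=np.array([-.049,.999]); n=np.array([-.999,-.049])
f,cx,cy,P=K('top')
vv,uu=np.mgrid[140:220,250:415]
W=np.stack([(uu-cx)/f*D[vv,uu],(vv-cy)/f*D[vv,uu],D[vv,uu]],-1)@P[:3,:3].T+P[:3,3]
s=(W[...,:2]-c)@e; t=(W[...,:2]-c)@n; h=W[...,2]
m=(abs(t)<5)&(s<20)
o=np.argsort(s[m])
print([(int(a),int(b),int(k)) for a,b,k in zip(s[m][o],t[m][o],h[m][o])])
m=(h>55)&(s<-120)&(s>-230); print('knob',m.sum(),s[m].min(),s[m].max(),t[m].min(),t[m].max(),s[m].mean(),t[m].mean())
m=(h>82)&(h<95)&(s<95)&(s>-25); print('lever',m.sum(),s[m].min(),s[m].max()); 
A=np.stack([s[m],t[m]],1); far=A[A[:,0]>25]; near=A[A[:,0]<15]; print(far.mean(0),near.mean(0),np.polyfit(far[:,0],far[:,1],1))
E
```

```text
knobtop [ 576. -124.   64.] pin? [568.4  23.3  52. ] hub [571.  64.  90.] redtip [571.7 128.6  90. ]
[(-350, 0, -1), (-350, -2, 0), (-349, 4, 2), (-347, 3, -3), (-347, -2, 1), (-347, 0, 1), (-344, 2, -4), (-343, -2, 3), (-343, 1, 4), (-341, 0, -4), (-341, -3, 0), (-340, 3, 1), (-337, -3, 0), (-337, 0, 0), (-336, 3, 2), (-335, -4, -4), (-334, 2, -1), (-333, 0, 5), (-331, -3, 0), (-330, 0, 1), (-330, 3, 1), (-328, -3, 0), (-328, 0, 0), (-327, 2, 0), (-324, 2, -2), (-324, -3, 1), (-324, 0, 0), (-321, -4, 0), (-321, 0, 1), (-320, 2, 3), (-315, -1, 14), (-315, 4, 12), (-314, 2, 17), (-313, -2, 10), (-312, 1, 13), (-312, 4, 13), (-310, -2, 9), (-309, 0, 10), (-308, 4, 13), (-307, -3, 8), (-306, 3, 9), (-306, 0, 11), (-303, -2, 12), (-302, 4, 14), (-300, -3, 10), (-300, 3, 9), (-299, 1, 16), (-297, -3, 8), (-296, 3, 11), (-296, 0, 13), (-293, 0, 9), (-293, 3, 12), (-292, -2, 17), (-290, -3, 9), (-289, 3, 12), (-289, 0, 17), (-287, 0, 11), (-286, 3, 13), (-286, -2, 16), (-283, 0, 11), (-283, 2, 10), (-283, -3, 15), (-280, -3, 12), (-280, 2, 9), (-280, 0, 14), (-277, 2, 9), (-277, -3, 13), (-
[... 4209 characters left out ...]
 1, 94), (-7, 3, 88), (-5, -1, 93), (-4, 0, 89), (-4, 3, 90), (-2, -4, 94), (-2, -2, 92), (-1, 0, 89), (-1, 3, 89), (1, -2, 89), (1, 3, 91), (1, 0, 88), (3, -1, 95), (4, 3, 92), (4, 0, 89), (7, 4, 95), (7, 0, 92), (7, -3, 88), (9, -1, 96), (9, 0, 93), (10, 3, 93), (12, 2, 55), (13, 0, 93), (13, -3, 91), (13, 2, 86), (15, 1, 66), (15, 2, 57), (16, -3, 90), (16, 0, 87), (16, 1, 84), (18, 1, 67), (18, 3, 61), (19, -3, 90), (19, 4, 52), (19, 0, 89)]
knob 94 -198.94338045598352 -169.95325894795798 -17.668417852807345 11.686445225034866 -184.4723627578216 -2.484906225936499
lever 146 -11.185352489610839 77.74943393959151
[51.8011143  -7.75622443] [ 1.0977864  -1.59216701] [-0.13345951 -0.84287332]
```

View pics/sidezz.png

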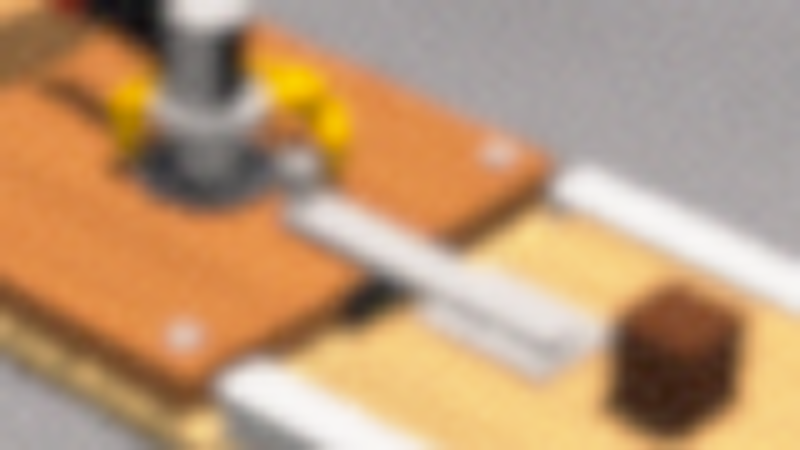

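The side view shows the pin at zoom (297,160), about to enter the yellow mouth, the hub at (205,100) and the knob at (680,350). In the station frame, relative to the cam axis, the pin is about 37 mm out and the knob about 184 mm. The cam angle is about 0.13, and the station's yaw is about 92.8°. The next step is to go behind the knob.

```bash
cat >> h.py <<'E'
from scipy.spatial.transform import Rotation as R
C=np.array([566.5,58.7]); A0=np.radians(92.8)
def st(): 
    s=env.state(); r=R.from_euler('xyz',s['tcp_rot']); return s,r
def to(x,y,z,yaw):
    s,r=st(); T=R.from_euler('xyz',[-np.pi/2,0,np.radians(yaw)])
    d=r.inv().apply(np.array([x,y,z])-s['eef_pos']); w=(r.inv()*T).as_rotvec(degrees=True)
    print('at',s['eef_pos'].round(1),np.degrees(s['tcp_rot']).round(1),'F',s['ft_force'].round(1),'t',s['t'],'| go',d.round(1),w.round(1))
E
python3 -c "
from h import *
to(579,-166,150,92.8)"
```

```text
at [162.9 603.2 214.1] [-90.    0.1  74.9] F [ 0.8 -0.4 -0.3] t 0.1 | go [-634.    64.7 -602.3] [ -0.  -17.9  -0.1]
```

```bash
python3 -m crank '[[-36,0,-34,0,-5,0],[-72,0,-68,0,-10,0],[-108,0,-102,0,-15,0],[-144,0,-137,0,-18,0],[-180,0,-171,0,-18,0]]' 0; python3 -c "
from h import *
to(579,-166,150,92.8)"
```

```text
t: 0.6
eef_pos: [281.4, 383.0, 214.1]
tcp_rot: [-1.57, 0.001, 1.623]
ft_force: [1.1, -0.2, -0.6]
opening: 0.636
at [281.4 383.  214.1] [-90.    0.1  93. ] F [ 1.1 -0.2 -0.6] t 0.6 | go [-563.9   64.6 -268.3] [-0.   0.2 -0.1]
```

```bash
python3 -m crank '[[-44,0,-21,0,0,0],[-88,0,-42,0,0,0],[-132,0,-63,0,0,0],[-176,0,-84,0,0,0],[-220,0,-105,0,0,0]]' 0; python3 -c "
from h import *
to(579,-166,150,92.8)"
```

```text
t: 1.1
eef_pos: [398.4, 167.0, 214.4]
tcp_rot: [-1.57, 0.001, 1.624]
ft_force: [0.9, 0.9, -0.2]
opening: 0.214
at [398.4 167.  214.4] [-90.    0.1  93. ] F [ 0.9  0.9 -0.2] t 1.1 | go [-342.    64.7 -162.8] [-0.   0.2 -0.1]
```

```bash
python3 -m crank '[[-44,0,-21,0,0,0],[-88,0,-42,0,0,0],[-132,0,-63,0,0,0],[-176,0,-84,0,0,0],[-220,0,-105,0,0,0]]' 0; python3 -c "
from h import *
to(579,-166,150,92.8)"
```

```text
t: 1.6
eef_pos: [515.3, -49.3, 214.5]
tcp_rot: [-1.57, 0.001, 1.623]
ft_force: [1.0, 0.6, 0.6]
opening: 0.008
at [515.3 -49.3 214.5] [-90.    0.1  93. ] F [1.  0.6 0.6] t 1.6 | go [-119.9   64.5  -57.5] [-0.   0.2 -0.1]
```

```bash
python3 -m crank '[[-43,0,-20,0,0,0],[-86,0,-40,0,0,0],[-120,20,-57,0,0,0],[-120,64,-57,0,0,0],[-120,64,-57,0,0,0]]' 0; python3 -c "
from h import *
to(579,-166,42,92.8)"
```

```text
t: 2.1
eef_pos: [576.2, -166.2, 145.6]
tcp_rot: [-1.562, -0.003, 1.622]
ft_force: [-0.4, 0.8, 0.2]
opening: 0.002
at [ 576.2 -166.2  145.6] [-89.5  -0.2  92.9] F [-0.4  0.8  0.2] t 2.1 | go [ -0.3 103.5  -3.8] [-0.5  0.1  0.2]
```

```bash
python3 -m crank '[[0,30,-3,-0.5,0,0],[0,65,-3,-0.5,0,0],[0,65,-3,-0.5,0,0]]' 0; python3 - <<'E'
from h import *
cap('top','t1');cap('side','s1')
p=cv2.imread('pics/side0.png')
a=cv2.imread('pics/t1.png')[140:220,250:415];b=cv2.imread('pics/s1.png')[145:262,265:425]
cv2.imwrite('pics/t1z.png',cv2.resize(a,None,fx=4.8,fy=4.8,interpolation=cv2.INTER_CUBIC));cv2.imwrite('pics/s1z.png',cv2.resize(b,None,fx=5,fy=5,interpolation=cv2.INTER_CUBIC))
to(579,-166,42,92.8)
E
```

```text
t: 2.4
eef_pos: [577.0, -164.5, 78.5]
tcp_rot: [-1.565, -0.006, 1.622]
ft_force: [-0.2, 0.1, 1.0]
opening: 0.004
at [ 579.  -165.5   82.1] [-90.   -0.2  92.9] F [0.4 0.2 1.1] t 2.5 | go [-0.6 40.1  0. ] [0.  0.1 0.2]
```

View pics/t1z.png

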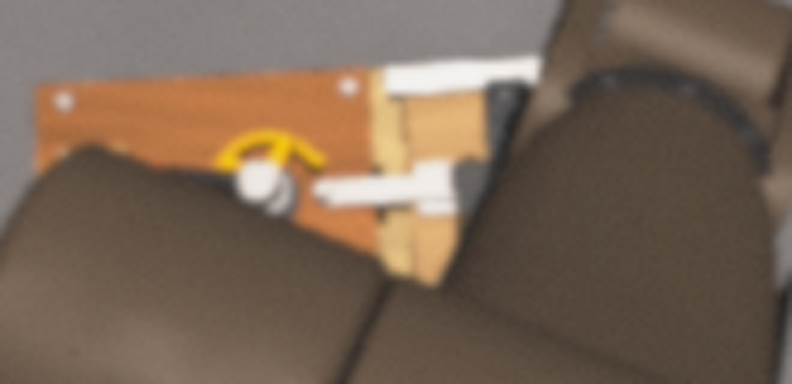

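View pics/s1z.png

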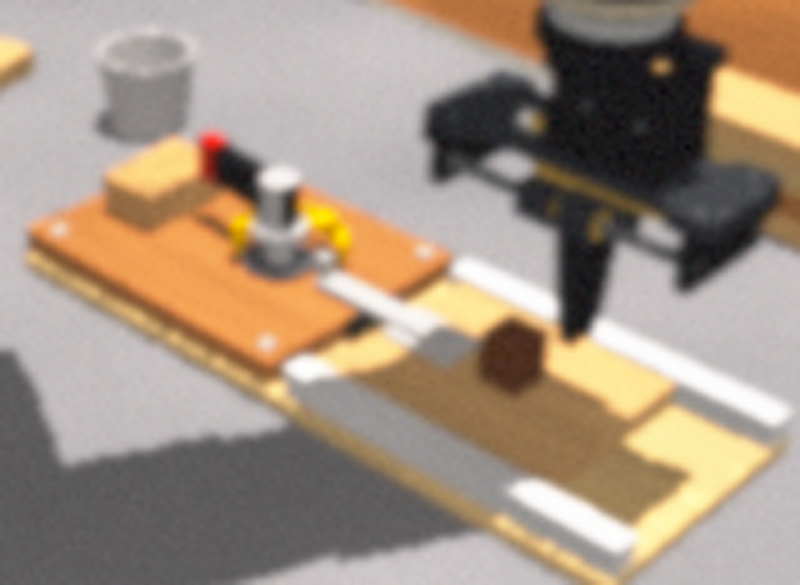

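The side view shows the closed fingers just behind the knob, clear of it, with the tip at zoom (575,335). I'll lower them and push.

```bash
python3 -m crank '[[-1,20,0,0,0,0],[-1,39,0,0,0,0],[-1,39,0,0,0,0],[-1,39,0,0,0,0]]' 0; python3 -c "
from h import *
to(579,-166,42,92.8)"
```

```text
t: 2.9
eef_pos: [579.8, -166.4, 45.2]
tcp_rot: [-1.573, -0.002, 1.623]
ft_force: [0.8, -0.2, 0.7]
opening: 0.001
at [ 579.8 -166.4   45.2] [-90.1  -0.1  93. ] F [ 0.8 -0.2  0.7] t 2.9 | go [0.5 3.2 0.8] [0.1 0.2 0.1]
```

```bash
python3 -m crank '[[2,0,0,0,0,0],[4,0,0,0,0,0],[6,0,0,0,0,0],[8,0,0,0,0,0],[10,0,0,0,0,0]]' 0; python3 -c "
from h import *
to(579,-166,42,92.8)"
```

```text
t: 3.4
eef_pos: [579.3, -156.2, 45.4]
tcp_rot: [-1.573, -0.002, 1.623]
ft_force: [0.1, -0.3, 1.0]
opening: 0.005
at [ 579.3 -156.2   45.4] [-90.1  -0.1  93. ] F [ 0.1 -0.3  1. ] t 3.4 | go [-9.7  3.3  0.8] [0.1 0.2 0.1]
```

```bash
python3 -m crank '[[1,0,0,0,0,0],[2,0,0,0,0,0],[3,0,0,0,0,0],[4,0,0,0,0,0],[5,0,0,0,0,0]]' 0;python3 -m crank '[[1,0,0,0,0,0],[2,0,0,0,0,0],[3,0,0,0,0,0],[4,0,0,0,0,0],[5,0,0,0,0,0]]' 0; 
```

```text
t: 3.9
eef_pos: [579.1, -151.2, 45.4]
tcp_rot: [-1.573, -0.002, 1.623]
ft_force: [0.4, 0.5, -0.7]
opening: 0.003
t: 4.4
eef_pos: [578.8, -146.1, 45.4]
tcp_rot: [-1.573, -0.002, 1.623]
ft_force: [-0.6, -0.8, 0.1]
opening: 0.0
```

```bash
cat >> h.py <<'E'
def sidez(tag):
    cap('side',tag); b=cv2.imread(f'pics/{tag}.png')[165:262,265:425]; cv2.imwrite(f'pics/{tag}z.png',cv2.resize(b,None,fx=5,fy=5,interpolation=cv2.INTER_CUBIC))
def topz(tag):
    cap('top',tag); b=cv2.imread(f'pics/{tag}.png')[140:220,250:415]; cv2.imwrite(f'pics/{tag}z.png',cv2.resize(b,None,fx=4.8,fy=4.8,interpolation=cv2.INTER_CUBIC))
E
python3 -c "
from h import *
sidez('s2')"
```

```text
(no output)
```

View pics/s2z.png

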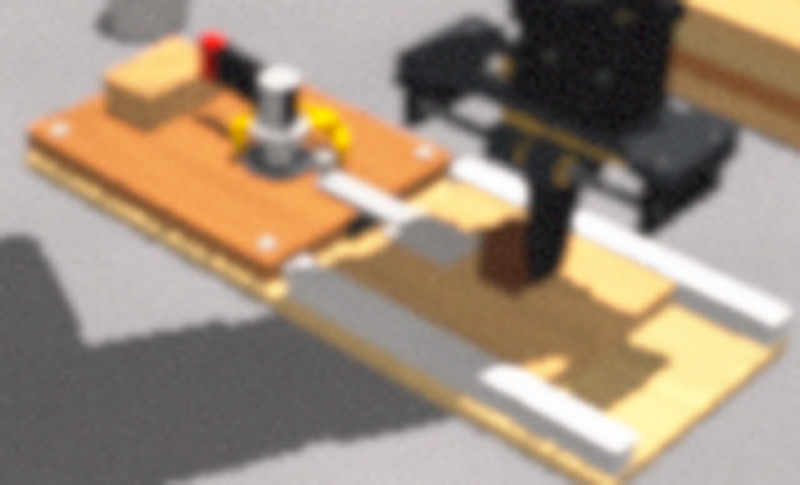

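The finger at zoom (540,275) is only now reaching the knob, and the knob and pin haven't moved. The closed fingertips are thinner than I assumed.

```bash
python3 -m crank '[[1,0,0,0,0,0],[2,0,0,0,0,0],[3,0,0,0,0,0],[4,0,0,0,0,0],[4,0,0,0,0,0]]' 0;python3 -m crank '[[1,0,0,0,0,0],[2,0,0,0,0,0],[3,0,0,0,0,0],[4,0,0,0,0,0],[4,0,0,0,0,0]]' 0;
```

```text
t: 4.95
eef_pos: [578.6, -141.9, 45.4]
tcp_rot: [-1.573, -0.002, 1.623]
ft_force: [-0.1, -1.1, -0.2]
opening: 0.004
t: 5.45
eef_pos: [578.4, -137.7, 45.4]
tcp_rot: [-1.573, -0.002, 1.623]
ft_force: [0.5, -0.6, -0.1]
opening: 0.001
```

```bash
python3 -c "
from h import *
sidez('s3')
print(env.state()['ft_force'])"
```

```text
[ 0.10621207 -0.56543225 -0.55600732]
```

View pics/s3z.png

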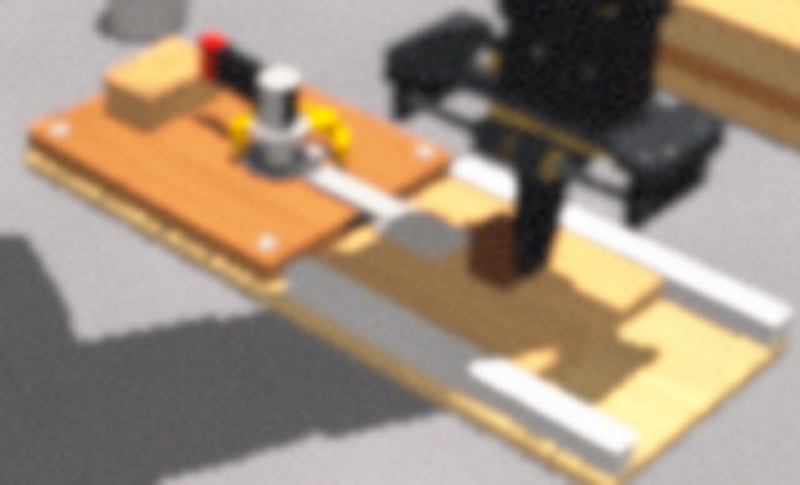

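The leaf is moving: the pin went from zoom (322,157) to (313,153), roughly 4–5 mm. I'll continue gently.

```bash
python3 -m crank '[[1,0,0,0,0,0],[2,0,0,0,0,0],[3,0,0,0,0,0],[4,0,0,0,0,0],[4,0,0,0,0,0]]' 0;python3 -m crank '[[0.5,0,0,0,0,0],[1,0,0,0,0,0],[1.5,0,0,0,0,0],[2,0,0,0,0,0],[2,0,0,0,0,0]]' 0;  python3 -c "
from h import *
topz('t4');sidez('s4')
f=env.state();print(f['ft_force'],f['eef_pos'])"
```

```text
t: 6.0
eef_pos: [578.1, -133.6, 45.4]
tcp_rot: [-1.573, -0.002, 1.623]
ft_force: [-0.2, -0.9, -0.7]
opening: 0.006
t: 6.5
eef_pos: [578.0, -131.5, 45.4]
tcp_rot: [-1.572, -0.002, 1.623]
ft_force: [-0.1, -0.7, -0.6]
opening: 0.006
[ 0.27792195 -0.90054321 -0.8066554 ] [ 577.99464343 -131.48441689   45.38192195]
```

View pics/t4z.png

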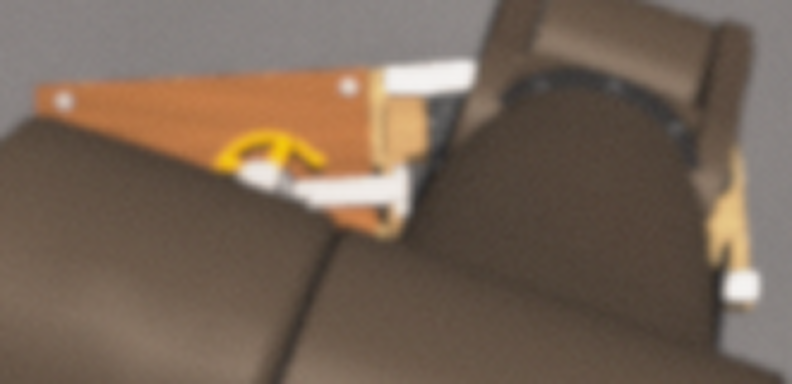

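View pics/s4z.png

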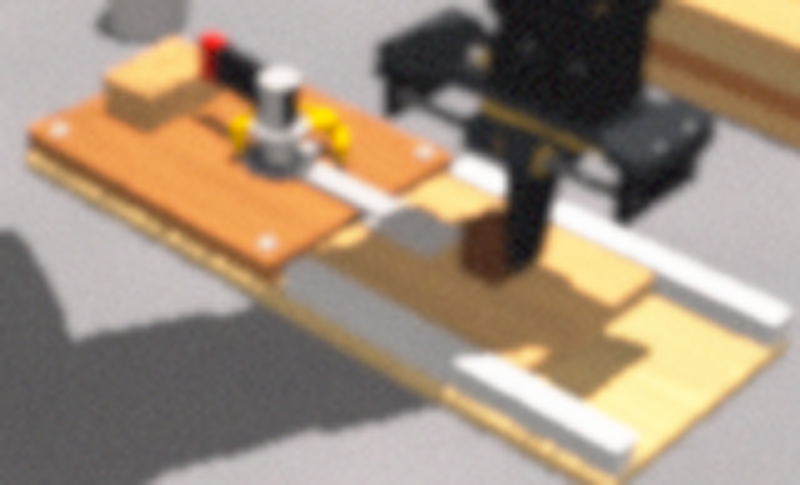

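```bash
python3 - <<'E'
from h import *
e=np.array([-.049,.999]); n=np.array([-.999,-.049])
f,cx,cy,P=K('top')
for t in('top0','t1','t4'):
    D=np.load(f'pics/{t}.npz')['d']
    vv,uu=np.mgrid[140:220,250:415]
    W=np.stack([(uu-cx)/f*D[vv,uu],(vv-cy)/f*D[vv,uu],D[vv,uu]],-1)@P[:3,:3].T+P[:3,3]
    s=(W[...,:2]-C)@e; q=(W[...,:2]-C)@n; h=W[...,2]
    m=(abs(q)<6)&(h>45)&(h<56)&(s>-46)&(s<-17); print(t,m.sum(),s[m].mean() if m.any() else 0,s[m].min(),s[m].max())
    m=(abs(q)<6)&(h>33)&(s<-17)&(s>-75)&(h<60); print(' front of bolt/pin',np.sort(s[m])[-6:].round(1))
E
```

```text
top0 9 -37.074347483129735 -40.40050656529741 -33.813308062302944
 front of bolt/pin [-20.8 -20.7 -20.5 -17.8 -17.5 -17.4]
t1 8 -37.46884232166549 -40.272747591786974 -33.937544997078206
 front of bolt/pin [-26.9 -20.7 -20.6 -17.8 -17.5 -17.4]
t4 8 -23.41886508539277 -27.79434807253619 -18.409834212908496
 front of bolt/pin [-24.1 -21.7 -21.6 -21.4 -18.4 -17.7]
```

The pin is about 25 mm from the cam axis, inside the mouth and below the 30.5 mm limit, and the rubber hasn't been felt yet. I'll back off and go to the lever.

```bash
python3 -m crank '[[-8,0,0,0,0,0],[-16,0,0,0,0,0],[-16,-30,0,0,0,0],[-16,-70,0,0,0,0],[-16,-90,0,0,0,0]]' 0;  python3 -c "
from h import *
to(547.4,120.4,130,85.4)"
```

```text
t: 7.1
eef_pos: [579.4, -148.7, 138.1]
tcp_rot: [-1.575, -0.001, 1.622]
ft_force: [0.0, 1.0, -0.7]
opening: 0.006
at [ 579.4 -148.7  138.1] [-90.2  -0.1  93. ] F [ 0.   1.  -0.7] t 7.1 | go [270.4   8.4  18.1] [0.2 7.6 0.1]
```

```bash
python3 -m crank '[[45,0,3,0,0,0],[90,0,6,0,0,0],[135,0,9,0,2,0],[180,0,12,0,4,0],[225,0,15,0,6,0]]' 0;  python3 -c "
from h import *
to(547.4,120.4,130,85.4)"
```

```text
t: 7.6
eef_pos: [552.6, 76.3, 138.5]
tcp_rot: [-1.575, -0.002, 1.515]
ft_force: [1.2, 0.8, 0.1]
opening: 0.005
at [552.6  76.3 138.5] [-90.2  -0.1  86.8] F [1.2 0.8 0.1] t 7.6 | go [43.7  8.6  7.7] [0.2 1.4 0.1]
```

```bash
python3 -m crank '[[40,0,8,0,1.4,0],[44,0,8,0,1.4,0],[44,20,8,0,1.4,0],[44,35,8,0,1.4,0],[44,35,8,0,1.4,0]]' 0;  python3 -c "
from h import *
to(547.4,120.4,70,85.4)
topz('t5');sidez('s5')"
```

```text
t: 8.1
eef_pos: [546.7, 119.8, 102.1]
tcp_rot: [-1.572, -0.002, 1.491]
ft_force: [-0.2, 0.6, 0.1]
opening: 0.004
at [546.7 119.8 102.1] [-90.1  -0.1  85.4] F [-0.2  0.6  0.1] t 8.1 | go [ 0.6 32.1 -0.6] [0.1 0.  0.1]
```

View pics/s5z.png

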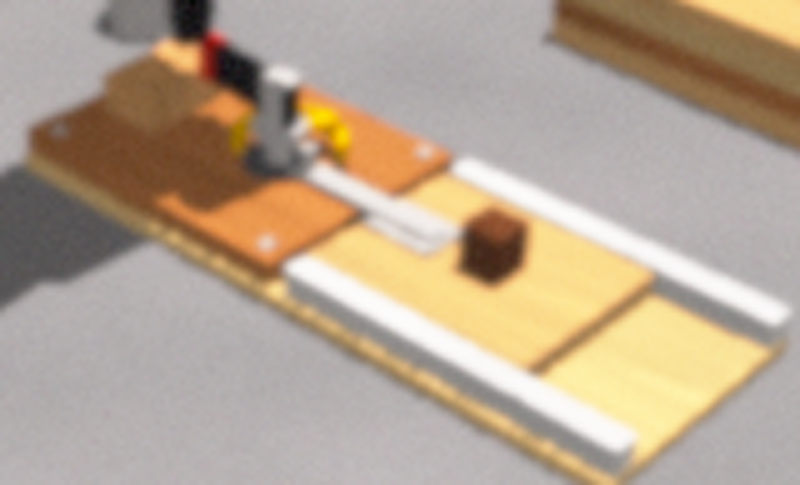

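View pics/t5z.png

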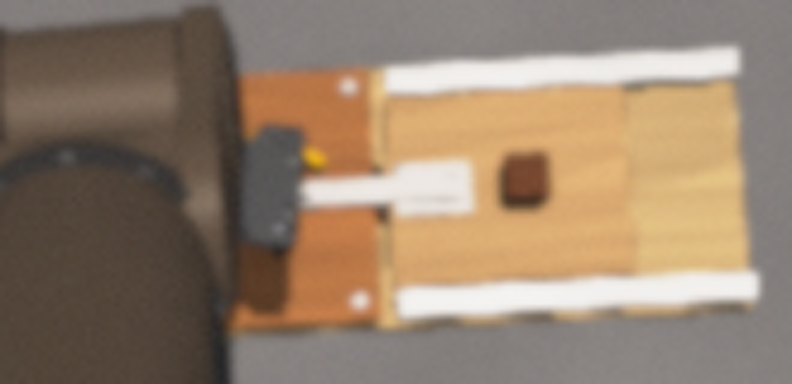

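The knob and pin have moved about 13.7 mm, so the pin is about 23–25 mm from the axis. The bolt end is in the mouth and the lever is undisturbed. I'll lower the fingers beside the lever and make contact.

```bash
python3 -m crank '[[0,16,0,0,0,0],[0,32,0,0,0,0],[0,32,-2,0,0,0],[0,32,-4,0,0,0],[0,32,-6,0,0,0]]' 0;  python3 -c "
from h import *
to(547.4,120.4,70,85.4)"
```

```text
t: 8.7
eef_pos: [554.5, 119.4, 73.0]
tcp_rot: [-1.576, -0.002, 1.49]
ft_force: [-0.9, 0.3, -0.2]
opening: 0.004
at [554.5 119.4  73. ] [-90.3  -0.1  85.4] F [-0.9  0.3 -0.2] t 8.7 | go [0.4 2.9 7.2] [ 0.3 -0.   0.1]
```

```bash
python3 -m crank '[[0,0,-1,0,0,0],[0,0,-2,0,0,0],[0,0,-3,0,0,0],[0,0,-4,0,0,0]]' 0;  python3 -c "
from h import *
sidez('s6')
to(547.4,120.4,70,85.4)"
```

```text
t: 9.1
eef_pos: [558.6, 119.1, 73.2]
tcp_rot: [-1.577, -0.002, 1.49]
ft_force: [-2.1, 0.1, 0.6]
opening: 0.008
at [558.7 119.1  73.1] [-90.3  -0.1  85.4] F [ 0.1 -0.1  0.9] t 9.15 | go [ 0.4  3.1 11.4] [ 0.3 -0.   0.1]
```

View pics/s6z.png

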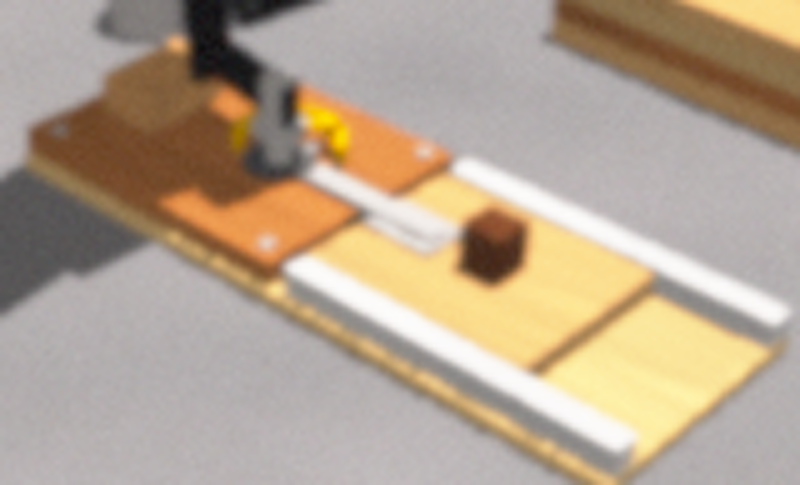

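Light contact shows 2 N. Now I'll swing the lever on an arc about the cam axis: in the tool frame r = (60, 13), clockwise is +ry.

```bash
cat >> h.py <<'E'
def cam():
    s,r=st(); x=r.apply([1,0,0]); psi=np.arctan2(x[1],x[0]); d=s['eef_pos'][:2]-C
    u=np.array([np.cos(psi),np.sin(psi)]); v=np.array([-u[1],u[0]])
    a=(A0-psi)%(2*np.pi); a=a-2*np.pi if a>5.5 else a
    F=s['ft_force']; off=d@v; pos=np.arctan2(d[1],d[0])
    # lever angle if its face is 13 mm from tcp
    lv=(A0-(pos-np.arcsin(13/np.linalg.norm(d))))%(2*np.pi)
    print('yawcam %.3f lever %.3f r %.1f off %.1f z %.1f Fpush %.1f Frad %.1f Fz %.1f mom %s t %.2f q6 %.2f'%(a,lv,d@u,off,s['eef_pos'][2],F[:2]@v,F[:2]@u,F[2],s['moment'].round(2),s['t'],s['joints'][5]))
E
python3 -m crank '[[0.8,0,-4.2,0,4,0],[1.2,0,-8.5,0,8,0],[1.4,0,-12.8,0,12,0],[1.3,0,-17,0,16,0],[0.8,0,-21.3,0,20,0]]' 0; python3 -c "
from h import *
cam()"
```

```text
t: 9.65
eef_pos: [580.1, 118.4, 73.2]
tcp_rot: [-1.575, -0.004, 1.138]
ft_force: [-0.8, 1.3, -0.6]
opening: 0.007
yawcam 0.481 lever 0.486 r 59.9 off 12.7 z 73.2 Fpush 1.2 Frad 0.8 Fz -0.6 mom [0.24 0.17 0.07] t 9.65 q6 -1.05
```

```bash
python3 -m crank '[[0.8,0,-4.2,0,4,0],[1.2,0,-8.5,0,8,0],[1.4,0,-12.8,0,12,0],[1.3,0,-17,0,16,0],[0.8,0,-21.3,0,20,0]]' 0; python3 -c "
from h import *
cam();sidez('s7')"
```

```text
t: 10.15
eef_pos: [599.7, 110.2, 73.1]
tcp_rot: [-1.573, -0.005, 0.787]
ft_force: [-1.1, 0.2, 0.7]
opening: 0.009
yawcam 0.833 lever 0.835 r 59.9 off 12.9 z 73.1 Fpush 1.0 Frad -0.7 Fz 0.7 mom [ 0.01  0.23 -0.04] t 10.15 q6 -0.72
```

View pics/s7z.png

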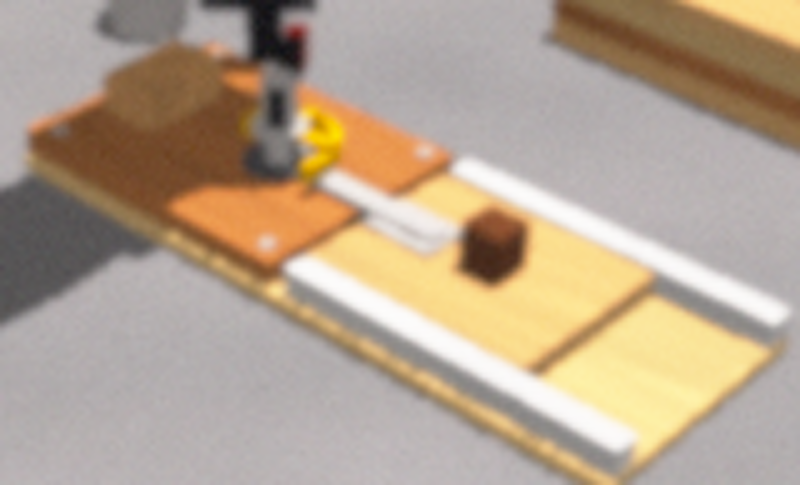

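The lever has turned (red tip at zoom (297,42)) and the yellow hook has passed behind the pin at (310,165). The leaf hasn't moved, so I'll continue.

```bash
for i in 1; do python3 -m crank '[[0.8,0,-4.2,0,4,0],[1.2,0,-8.5,0,8,0],[1.4,0,-12.8,0,12,0],[1.3,0,-17,0,16,0],[0.8,0,-21.3,0,20,0]]' 0; done; python3 -c "
from h import *
cam()"
```

```text
t: 10.7
eef_pos: [615.7, 95.4, 73.0]
tcp_rot: [-1.571, -0.006, 0.432]
ft_force: [-1.2, 0.3, 0.7]
opening: 0.005
yawcam 1.188 lever 1.192 r 60.0 off 12.8 z 73.0 Fpush 0.7 Frad -1.0 Fz 0.7 mom [ 0.11  0.25 -0.06] t 10.70 q6 -0.39
```

```bash
python3 -m crank '[[0.8,0,-4.2,0,4,0],[1.2,0,-8.5,0,8,0],[1.4,0,-12.8,0,12,0],[1.3,0,-17,0,16,0],[0.8,0,-21.3,0,20,0]]' 0; python3 -c "
from h import *
cam()"
```

```text
t: 11.2
eef_pos: [625.2, 76.5, 72.9]
tcp_rot: [-1.569, -0.005, 0.081]
ft_force: [-0.8, 1.7, -0.5]
opening: 0.006
yawcam 1.538 lever 1.539 r 60.0 off 13.0 z 72.9 Fpush 1.7 Frad -0.6 Fz -0.5 mom [ 0.12  0.21 -0.01] t 11.20 q6 -0.07
```

```bash
python3 -m crank '[[0.8,0,-4.2,0,4,0],[1.2,0,-8.5,0,8,0],[1.4,0,-12.8,0,12,0],[1.3,0,-17,0,16,0],[0.8,0,-21.3,0,20,0]]' 0; python3 -c "
from h import *
cam();sidez('s8');topz('t8')"
```

```text
t: 11.7
eef_pos: [627.8, 55.4, 72.8]
tcp_rot: [-1.567, -0.004, -0.269]
ft_force: [-1.3, 0.8, 0.3]
opening: 0.007
yawcam 1.889 lever 1.887 r 59.9 off 13.1 z 72.8 Fpush 0.4 Frad -1.4 Fz 0.3 mom [ 0.14  0.14 -0.05] t 11.70 q6 0.25
```

View pics/s8z.png

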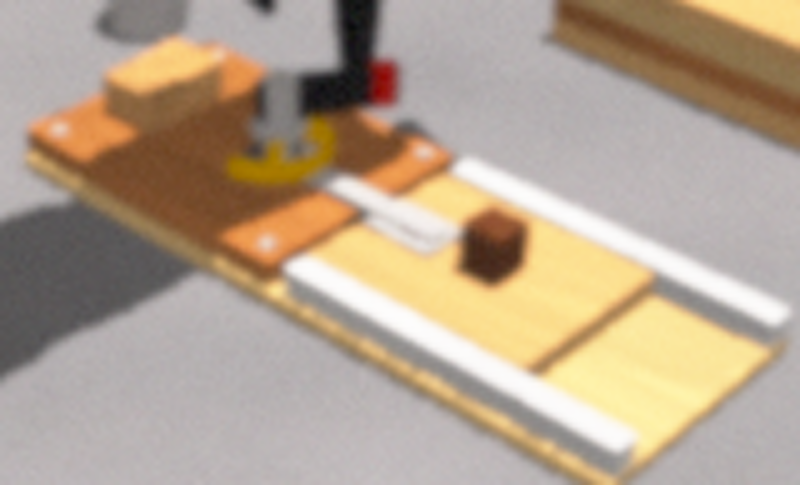

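The cam is at 1.89 with the hook around the pin and the leaf still. From here I'll use smaller steps.

```bash
python3 -m crank '[[0.4,0,-2.1,0,2,0],[0.8,0,-4.2,0,4,0],[1,0,-6.3,0,6,0],[1.2,0,-8.5,0,8,0],[1.3,0,-10.6,0,10,0]]' 0; python3 -c "
from h import *
cam()"
```

```text
t: 12.3
eef_pos: [626.3, 44.7, 72.8]
tcp_rot: [-1.566, -0.004, -0.44]
ft_force: [0.3, 1.0, 0.5]
opening: 0.005
yawcam 2.060 lever 2.062 r 60.0 off 12.9 z 72.8 Fpush 1.0 Frad -0.1 Fz 0.5 mom [ 0.16  0.1  -0.01] t 12.30 q6 0.40
```

```bash
python3 -m crank '[[0.4,0,-2.1,0,2,0],[0.8,0,-4.2,0,4,0],[1,0,-6.3,0,6,0],[1.2,0,-8.5,0,8,0],[1.3,0,-10.6,0,10,0]]' 0; python3 -c "
from h import *
cam()"
```

```text
t: 12.8
eef_pos: [623.0, 34.8, 72.8]
tcp_rot: [-1.566, -0.003, -0.615]
ft_force: [0.1, 2.3, 0.0]
opening: 0.003
yawcam 2.234 lever 2.234 r 59.9 off 13.0 z 72.8 Fpush 1.9 Frad -1.2 Fz 0.0 mom [0.22 0.09 0.03] t 12.80 q6 0.56
```

```bash
python3 -m crank '[[0.4,0,-2.1,0,2,0],[0.8,0,-4.2,0,4,0],[1,0,-6.3,0,6,0],[1.2,0,-8.5,0,8,0],[1.3,0,-10.6,0,10,0]]' 0; python3 -c "
from h import *
cam()"
```

```text
t: 13.3
eef_pos: [618.0, 25.6, 72.8]
tcp_rot: [-1.565, -0.002, -0.789]
ft_force: [1.3, 1.9, -0.5]
opening: 0.004
yawcam 2.409 lever 2.405 r 59.8 off 13.2 z 72.8 Fpush 2.3 Frad -0.4 Fz -0.5 mom [ 0.27  0.   -0.01] t 13.30 q6 0.72
```

```bash
python3 -m crank '[[0.4,0,-2.1,0,2,0],[0.8,0,-4.2,0,4,0],[1,0,-6.3,0,6,0],[1,0,-6.3,0,6,0]]' 0; python3 -c "
from h import *
cam()"
```

```text
t: 13.7
eef_pos: [614.4, 20.5, 72.8]
tcp_rot: [-1.564, -0.002, -0.893]
ft_force: [1.0, 0.8, -0.0]
opening: 0.005
yawcam 2.513 lever 2.507 r 59.8 off 13.3 z 72.8 Fpush 1.3 Frad -0.0 Fz -0.0 mom [ 0.08  0.01 -0.06] t 13.70 q6 0.81
```

```bash
python3 -m crank '[[0.4,0,-2.1,0,2,0],[0.8,0,-4.2,0,4,0],[1,0,-6.3,0,6,0]]' 0; python3 -c "
from h import *
cam()"
```

```text
t: 14.0
eef_pos: [610.3, 16.0, 72.8]
tcp_rot: [-1.563, -0.001, -0.997]
ft_force: [1.3, 2.6, -0.3]
opening: 0.005
yawcam 2.617 lever 2.606 r 59.6 off 13.6 z 72.8 Fpush 2.5 Frad -1.4 Fz -0.3 mom [ 0.3  -0.08 -0.05] t 14.00 q6 0.91
```

```bash
python3 -m crank '[[0.4,0,-2.1,0,2,0],[0.8,0,-4.2,0,4,0],[1,0,-6.3,0,6,0]]' 0; python3 -c "
from h import *
cam();sidez('s9');topz('t9')"
```

```text
t: 14.3
eef_pos: [605.9, 12.0, 72.9]
tcp_rot: [-1.562, -0.001, -1.101]
ft_force: [1.0, 2.5, 0.0]
opening: 0.004
yawcam 2.721 lever 2.705 r 59.5 off 13.9 z 72.9 Fpush 2.1 Frad -1.7 Fz 0.0 mom [ 0.27 -0.04 -0.07] t 14.30 q6 1.01
```

View pics/s9z.png

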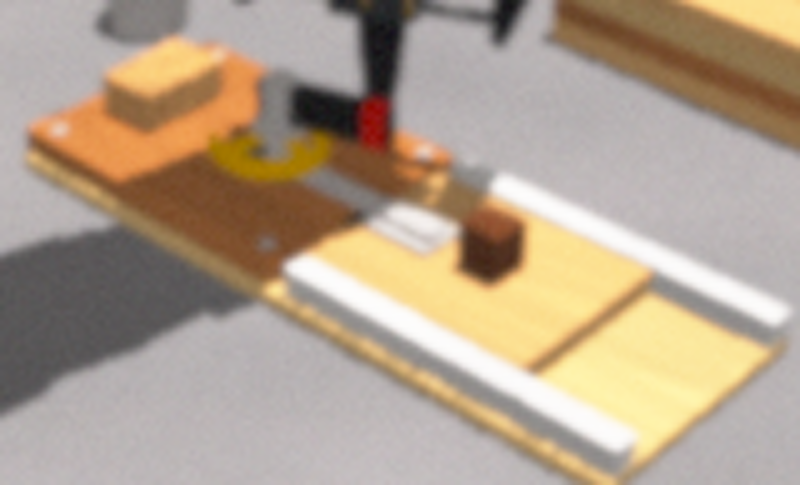

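View pics/t9z.png

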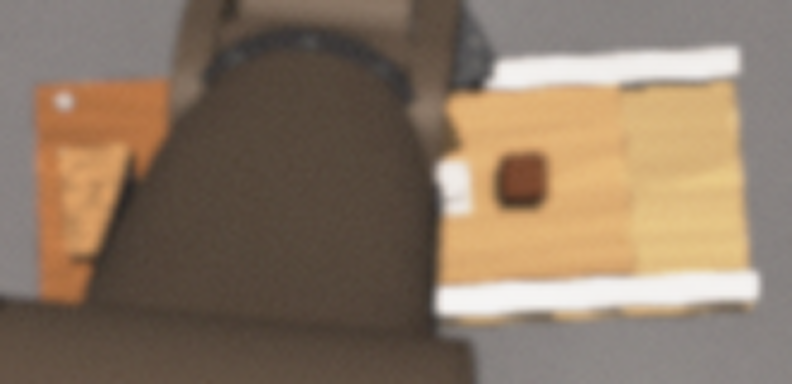

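The knob has begun to move (about 1.5–2 mm), so the hook is drawing the leaf. I'll continue in 6° steps.

```bash
python3 -m crank '[[0.5,0,-2.2,0,2,0],[0.9,0,-4.4,0,4,0],[1.2,0,-6.6,0,6,0]]' 0; python3 -c "
from h import *
cam()"
```

```text
t: 14.7
eef_pos: [600.7, 7.9, 72.9]
tcp_rot: [-1.562, -0.0, -1.204]
ft_force: [1.6, 2.2, -0.1]
opening: 0.006
yawcam 2.824 lever 2.812 r 59.7 off 13.7 z 72.9 Fpush 2.3 Frad -1.5 Fz -0.1 mom [ 0.34 -0.15 -0.04] t 14.70 q6 1.10
```

```bash
python3 -m crank '[[0.5,0,-2.2,0,2,0],[0.9,0,-4.4,0,4,0],[1.2,0,-6.6,0,6,0]]' 0; python3 -c "
from h import *
cam()"
```

```text
t: 15.0
eef_pos: [595.3, 4.5, 72.9]
tcp_rot: [-1.561, 0.001, -1.308]
ft_force: [2.4, 1.8, 0.1]
opening: -0.001
yawcam 2.927 lever 2.916 r 59.8 off 13.7 z 72.9 Fpush 2.8 Frad -1.1 Fz 0.1 mom [ 0.3  -0.21  0.  ] t 15.00 q6 1.20
```

```bash
python3 -m crank '[[0.5,0,-2.2,0,2,0],[0.9,0,-4.4,0,4,0]]' 0; python3 -c "
from h import *
cam()"
```

```text
t: 15.2
eef_pos: [591.8, 2.7, 73.0]
tcp_rot: [-1.56, 0.001, -1.376]
ft_force: [2.9, 2.7, 0.1]
opening: 0.005
yawcam 2.996 lever 2.979 r 59.9 off 14.0 z 73.0 Fpush 3.4 Frad -2.1 Fz 0.1 mom [ 0.39 -0.37 -0.1 ] t 15.20 q6 1.26
```

```bash
python3 -m crank '[[0.5,0,-2.2,0,2,0],[0.9,0,-4.4,0,4,0]]' 0; python3 -c "
from h import *
cam()"
```

```text
t: 15.4
eef_pos: [588.4, 1.1, 73.1]
tcp_rot: [-1.558, 0.002, -1.445]
ft_force: [3.5, 2.6, -1.5]
opening: 0.007
yawcam 3.065 lever 3.039 r 59.9 off 14.5 z 73.1 Fpush 3.8 Frad -2.1 Fz -1.5 mom [ 0.41 -0.5  -0.03] t 15.40 q6 1.33
```

```bash
python3 -m crank '[[0.5,0,-2.2,0,2,0],[0.9,0,-4.4,0,4,0]]' 0; python3 -c "
from h import *
cam()"
```

```text
t: 15.6
eef_pos: [585.1, -0.2, 73.2]
tcp_rot: [-1.557, 0.002, -1.514]
ft_force: [4.3, 3.3, -1.8]
opening: -0.0
yawcam 3.134 lever 3.097 r 59.8 off 15.2 z 73.2 Fpush 4.5 Frad -3.0 Fz -1.8 mom [ 0.47 -0.69 -0.02] t 15.60 q6 1.39
```

The force is rising steadily now, up from a plateau of about 2.3 N with onset near 2.88. Onset plus 14 N at 48 N/rad points to about 3.17. I'll continue in tiny steps.

```bash
python3 -m crank '[[0.2,0,-1.2,0,0.5,0],[0.4,0,-2.4,0,1,0],[0.6,0,-3.6,0,1.5,0]]' 0; python3 -c "
from h import *
cam()"
```

```text
t: 15.9
eef_pos: [582.4, -0.8, 73.3]
tcp_rot: [-1.555, 0.003, -1.538]
ft_force: [5.6, 2.9, -1.8]
opening: 0.005
yawcam 3.158 lever 3.142 r 60.0 off 13.9 z 73.3 Fpush 5.6 Frad -2.7 Fz -1.8 mom [ 0.46 -0.8  -0.05] t 15.90 q6 1.42
```

```bash
python3 -m crank '[[0.2,0,-1.2,0,0.5,0],[0.3,0,-2.2,0,1,0],[0.4,0,-3,0,1.5,0]]' 0; python3 -c "
from h import *
cam(); sidez('s10'); cam()"
```

```text
t: 16.2
eef_pos: [580.4, -1.2, 73.4]
tcp_rot: [-1.552, 0.003, -1.563]
ft_force: [5.4, 3.2, -2.9]
opening: 0.005
yawcam 3.182 lever 3.176 r 60.0 off 13.4 z 73.4 Fpush 5.4 Frad -3.2 Fz -2.9 mom [ 0.41 -0.87 -0.07] t 16.20 q6 1.44
yawcam 3.183 lever 3.178 r 60.0 off 13.3 z 73.4 Fpush 4.5 Frad -2.4 Fz -3.2 mom [ 0.35 -0.74 -0.04] t 16.25 q6 1.44
```

View pics/s10z.png

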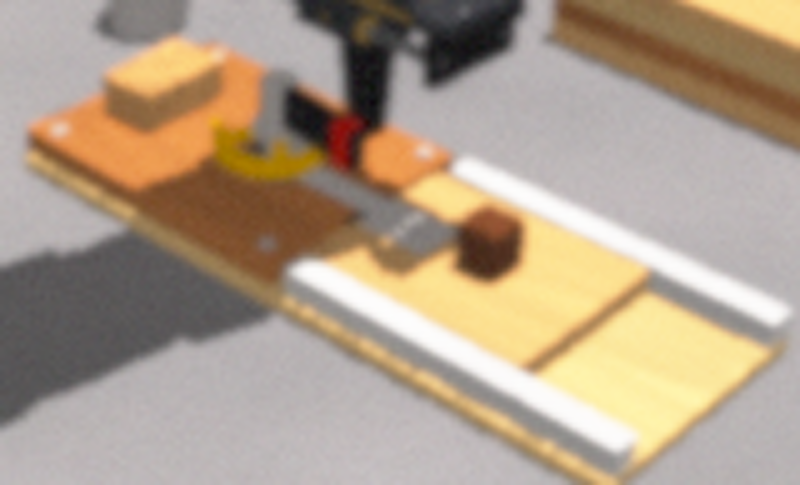

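The force is firm and rising steadily. The estimate is about 13 N from onset plus angle, and 9–13 N from the felt force. One small nudge to centre it.

```bash
python3 -m crank '[[0.1,0,-1,0,0.5,0],[0.2,0,-2,0,1,0],[0.3,0,-2.8,0,1.5,0]]' 0; python3 -c "
from h import *
cam()"
```

```text
t: 16.55
eef_pos: [578.5, -1.5, 73.4]
tcp_rot: [-1.55, 0.003, -1.587]
ft_force: [6.0, 2.6, -3.9]
opening: 0.004
yawcam 3.207 lever 3.207 r 60.0 off 13.0 z 73.4 Fpush 5.9 Frad -2.7 Fz -3.9 mom [ 0.35 -0.98 -0.1 ] t 16.55 q6 1.46
```

That's firm, so I'll stop there and let go. I'll move back off the lever face, then up.

```bash
python3 -m crank '[[0,0,4,0,0,0],[0,0,12,0,0,0],[0,0,22,0,0,0],[0,0,25,0,0,0]]' 0; python3 -m crank '[[0,-30,0,0,0,0],[0,-75,0,0,0,0],[0,-120,0,0,0,0],[0,-120,0,0,0,0]]' 0; python3 -c "
from h import *
cam(); to(560,330,200,0)"
```

```text
t: 16.95
eef_pos: [604.8, -2.1, 74.0]
tcp_rot: [-1.55, 0.003, -1.587]
ft_force: [0.5, -0.1, 0.2]
opening: 0.004
t: 17.35
eef_pos: [604.5, -2.6, 199.7]
tcp_rot: [-1.541, 0.002, -1.586]
ft_force: [0.7, 0.6, -0.6]
opening: 0.001
yawcam 3.206 lever 2.817 r 60.7 off 38.9 z 199.7 Fpush 0.7 Frad -0.6 Fz -0.6 mom [-0.07  0.17  0.01] t 17.35 q6 1.47
at [604.5  -2.6 199.7] [-88.3   0.1 -90.9] F [ 0.7  0.6 -0.6] t 17.35 | go [-331.9   -1.1  -49.7] [ -1.4 -90.9   1.3]
```

Move the arm aside (world +y) for a clear view.

```bash
python3 -m crank '[[-45,0,0,0,0,0],[-90,0,0,0,0,0],[-135,0,0,0,0,0],[-180,0,0,0,0,0],[-225,0,0,0,0,0]]' 0; python3 -m crank '[[-40,0,0,0,0,0],[-80,0,0,0,0,0],[-110,0,0,0,0,0]]' 0; python3 - <<'E'
from h import *
topz('t11');sidez('s11')
D=np.load('pics/t11.npz')['d']; f,cx,cy,P=K('top')
e=np.array([-.049,.999]); n=np.array([-.999,-.049])
vv,uu=np.mgrid[140:220,250:415]
W=np.stack([(uu-cx)/f*D[vv,uu],(vv-cy)/f*D[vv,uu],D[vv,uu]],-1)@P[:3,:3].T+P[:3,3]
s=(W[...,:2]-C)@e; t=(W[...,:2]-C)@n; h=W[...,2]
m=(h>82)&(h<96)&(s<-20)&(s>-95); k=np.polyfit(s[m],t[m],1); print('lever ang',np.pi-np.arctan(k[0]),m.sum(),s[m].min())
m=(h>55)&(s<-120)&(s>-230); print('knob s',s[m].mean())
E
```

```text
t: 17.85
eef_pos: [607.7, 224.1, 199.6]
tcp_rot: [-1.542, 0.002, -1.586]
ft_force: [0.6, -0.3, 0.3]
opening: 0.006
t: 18.15
eef_pos: [608.9, 336.6, 198.8]
tcp_rot: [-1.543, 0.001, -1.585]
ft_force: [0.4, -0.2, 0.1]
opening: 0.004
lever ang 3.3217624422272856 80 -74.238152980845
knob s -165.96488264629514
```

View pics/t11z.png

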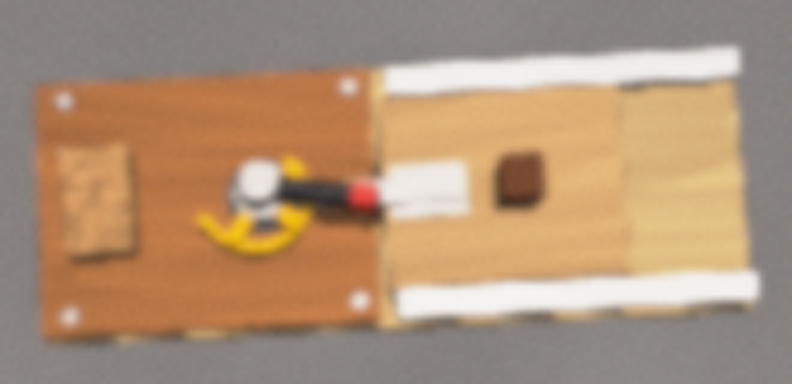

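View pics/s11z.png

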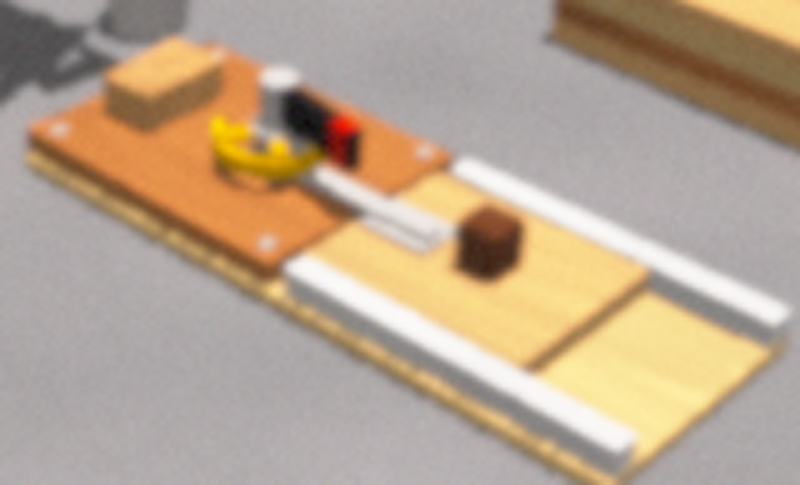

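The top view shows the lever over the bolt (red tip at (363,195)), with the hook around the pin. The leaf is drawn in with its knob at (520,179), and the sanding block is where it was. The arm is clear, so I'll hand in.

```bash
python3 -c "
from h import *
print(job.job_done())"
```

```text
the job is handed in; nothing more can be done
None
```

I pushed the leaf in by its knob until the pin stood about 25 mm from the cam axis, inside the hook's mouth. I then turned the lever clockwise from about 0.13 to about 3.2 rad, let go, moved the arm clear and handed in at about 18 s.

**Joint force:** I estimate 13–15 N on the rubber. The resistance began to rise at about 2.9 rad, and 0.3 rad further at 48 N/rad gives that figure. The torque, about 0.37 N m, gives about the same.

**Checks that disagreed:**
- **Finger force:** it ended at about 6 N in the push direction (7.6 N in total), below the 9 N given for a 14 N joint. Read that way alone, the rubber would be at about 9–10 N, still within 8–20 N.
- **Lever angle:** the last picture gives 3.32 rad, against 3.21 rad from the arm's own position. I put this down to noise in the depth picture. The force estimate uses only the change in angle measured by the arm.

**Last pictures:** the hook is around the pin, the leaf is drawn in, and the sanding block and the parts of the bench in view look undisturbed. I did not check the glue, sander, hammer, offcut or screwdriver again in the final pictures, but the arm did not go near them.

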